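# Feel open a combination padlock in its cradle

### The arm

A 7-joint arm with a two-finger parallel gripper is mounted at the origin on a cart in front of the work surface, level with it; the furniture and walls round the work are solid. World frame = base frame: x ahead of the robot, y to its left, z up, the work surface at z = 0. Lengths are in m, angles in rad, forces in N, time in s.
With the tool pointing down it reaches from about 0.4 to 0.85 m from the base axis. Payload 10.4 kg.
Tool frame: the origin (TCP) lies midway between the tips of the shut fingers; the grasp point (between the pads) lies 19 mm behind it (r.tcp_to_grasp is the z of the grasp point in the tool frame, in m); z points along the fingers, x is the direction in which the jaws open and shut, and the axes are right-handed (so a half turn about z gives the same grasp; the last joint's range is limited). The gripper opens to 87 mm and grips with 3 to 60 N. Pads are 19 mm wide; open, the fingers measure 117 mm over their backs; the gripper's body (75 mm by 190 mm) begins 51 mm behind the grasp point.
Start: joints at [1.19, 0.332, -0.065, 1.46, 0.022, 1.35, -0.088], TCP at [0.219, -0.585, 0.223] pointing down, gripper open.
Joint ranges: [-2.6, 2.6], [-0.5, 2.12], [-1.47, 1.34], [0.16, 2.42], [-1.27, 4.41], [0.06, 2.06], [-2.6, 2.6]. Speed limits (rad/s): [2.22, 2.22, 2.79, 2.79, 3.14, 3.14, 3.14].

### API

Orientations are given as a unit quaternion [x, y, z, w].
In Python, from bench import r, camera, close_job gives the robot as it stands. The module is installed in compiled form; this text tells all that it offers.
- The arm moves only by the shell command python3 -m crank 'ROWS' [FORCE]. ROWS is JSON, a list of rows, each an object of numbers: "x", "y", "z": the shift along the tool's x, y, z scaled (see below); "ax", "ay", "az": the turn, a rotation vector about the tool's x, y, z scaled (see below); "claw": the closure, from -1 (fully open) to 1 (shut), so that 0 is half open. A call has exactly 5 rows; each row is the pose to reach, as a shift and turn from the pose commanded when the call began, along the tool's axes at that moment; what a row does not reach only later rows make up. The controller multiplies each number of a shift by 1 m and each number of a turn by 2 rad. A row lasts 1/12 s, in which the tool goes at most 41.7 mm and 7.16 degrees, less where a joint would pass 70% of its speed; a pose out of reach is approached as far as the arm can. A call with a number of a shift or a turn outside -1 to 1 is refused whole. A call with a gripper value outside its range is refused whole. The fingers move at their own pace and stop on an object; FORCE is the grip in N (left out, the last holds). Time passes only in rows, so rows that repeat a pose let the fingers close, or fill a call up. It gives the time, the measured TCP pose, the force and the opening at its end, in the units of the state.
- r.read_state(): the state, without advancing time (a new reading comes with each control period).
- camera(name): name is "side" or "top"; returns a dict with "color" (384x512x3 uint8, blue, green, red), "fx", "fy", "cx", "cy" (pixels), "eye" and "orientation" of the camera in the world. Camera axes: x right, y down, z forward; pixel columns grow to the right and rows downward; lengths in m; the calibration is good to about 2 mm. A picture is of the moment at which its call begins. There is no depth.
- close_job(): hands the job in, once; it reports no verdict.
The state is a dict: "time": time; "joint_positions": joint angles; "joint_vel": joint speeds; "joint_torque": joint torques, N m; "ee_pos": TCP position; "eef_rot": TCP orientation; "ft_force": force on the tool from outside, world axes, zero at the start; "torque": the same for the moment, N m; "width": finger opening in m.
Only numpy, scipy, OpenCV 4.12 (cv2) and the standard library are available. Lean on these libraries where they do the work, as an engineer would, in place of code of your own. Each camera call takes 0.05 s, during which the arm holds its last target. There are 200 camera calls.

### The job

Nobody remembers the number of this dial padlock, so feel it open: set it dial up in the wooden cradle, flat on the pocket's floor with its shackle lying through the slot, and let go of it. Turn the dial on (clockwise from above is the short way), past the small clicks, until the true notch lets the shackle jump out several millimetres, then pull the shackle right out to its stop while the lock still sits in the cradle. Lift the open lock out and finish while holding it up, still and open, a good 15 cm above the bench; leave the hasp, the screwdriver and the spray can where they are.

Things in the scene. Friction and masses are not known exactly. Their poses are not given: they have to be found in the camera images.
- padlock: Loose steel padlock, 0.3 to 0.45 kg, lying dial up. Case 56 mm long (x), 60 mm wide (y), 26 mm thick (z), flat sides; it can be gripped across the 60 mm at mid length. Origin: centre of the case's underside; z out of the dial face, -x to the shackle. Shackle: a U of 8 mm round bar at mid thickness (13 mm up), 44 mm over its legs, reaching 58 mm beyond the case when locked.
- dial_grip (a point): Point fixed to the case, on the dial's axis inside its knob, 40 mm above the underside; axes as the padlock's. Black skirt 44 mm across, 26 to 32 mm up; ribbed round knob 32 mm across above it, to 48 mm. Turns endlessly against some 0.1 N m, clicks every 36 degrees, stays where left. The one true notch starts 0.5 to 2.4 rad away clockwise from above; there the dial blocks.
- shackle (a joint): How far the shackle stands out, m: 0 to 0.002 locked (it moves 1 to 2 mm as the dial clicks); at the true notch its spring throws it out to 0.005 while the dial is still pressed hard round, about 0.009 when the dial is eased or let go; 0.020 at its stop. After the jump it slides along the padlock's -x against 3 to 5 N and stays where it is left.
- shackle_grip (a point): Point midway between the shackle's two legs, at their axes' height, 28 mm from the case when locked; moves with the shackle; axes as the padlock's. The legs are straight for 36 mm outside the case when locked and can be gripped together from outside, 44 mm wide.
- cradle: Wooden cradle fixed to the bench; origin: centre of its underside. Foot board 86 x 150 x 12 mm; block 82 mm (x) by 84 mm (y) with a pocket 60 (x) by 64 (y) mm, walls 17 mm high over the floor, inner edges chamfered. The -x wall has a slot 50 mm wide for the shackle. For the fingers, both sides are open over the middle 42 mm, down to the foot board, beside a plinth 60 mm wide.
- cradle_seat (a point): Centre of the pocket's floor, 40 mm above the bench; the padlock's origin lies here when it is seated, with its axes along the cradle's (shackle to -x).
- hasp: Bystander: loose steel hasp, 136 mm by 40 mm, lying flat. Origin at its hinge, underside.
- screwdriver_yellow: Bystander: loose screwdriver with yellow handle, 168 mm long. Origin: centre, underside.
- spray_can: Bystander: loose aerosol can with a white cap, 66 mm across and 214 mm high, standing. Origin: centre, underside.
There are look-alikes about, which are no part of the job. Of the things like the padlock, leave any that is green; of the rest the larger one is meant.

How it is judged:
On the way, in this order (a step that is already met when the one before it is completed fails the run):
1. the locked padlock sits flat in the cradle's pocket, shackle through the slot, and is let go (horizontal distance between padlock and cradle_seat below 0.006 m and z of padlock in the frame of cradle_seat below 0.003 m and x of shackle_grip in the frame of cradle_seat below -0.04 m and angle between padlock's own z axis and vertical below 0.06 rad and value of joint shackle below 0.0035 m and contact force between the fingers and padlock below 0.1 N), for 0.2 s.
2. the dial has reached the true notch: the shackle has jumped out, the lock still in the cradle (value of joint shackle above 0.0045 m and horizontal distance between padlock and cradle_seat below 0.006 m and z of padlock in the frame of cradle_seat below 0.006 m), for 0.1 s.
3. the shackle is pulled out to its stop, the lock still in the cradle (value of joint shackle above 0.016 m and horizontal distance between padlock and cradle_seat below 0.007 m and z of padlock in the frame of cradle_seat below 0.008 m), for 0.1 s.
At the end, for the whole second after the job is handed in: The gripper still holds the padlock (more than 1 N), shackle at least 14 mm out, the case's underside more than 140 mm above the bench, free of the cradle and slower than 30 mm/s (value of joint shackle above 0.014 m and height (world z) of padlock above 0.14 m and contact force between the fingers and padlock above 1 N and contact force between padlock and cradle below 0.05 N and linear speed of padlock below 0.03 m/s); the arm keeps its last pose, push and grip.
It fails at once if the hasp is moved more than 25 mm (distance of hasp from where it was at the start of the episode above 0.025 m).
It fails at once if the screwdriver is moved more than 25 mm (distance of screwdriver_yellow from where it was at the start of the episode above 0.025 m).
It fails at once if the spray can is moved more than 25 mm (distance of spray_can from where it was at the start of the episode above 0.025 m).
It also fails if it takes over 72 s, if anything falls off the work surface, if the arm or the gripper's body presses on something with over 40 N, if the wrist force passes 120 N, or if a joint passes its speed limit or range.

## Working session

There is one attempt and no reset: what is moved stays moved. The work goes in short steps, Python scripts to look and compute and a shell command to move; the robot and the scene stay as the last step left them, time stands still between calls to the robot, and variables do not carry over. Pictures are saved under pics/ and viewed, about 8 in all and at most 12, crops included, and the job is handed in when it is done.

```bash
mkdir -p pics; ls
cat > h.py <<'E'
import numpy as np, cv2
from scipy.spatial.transform import Rotation as R
from bench import r, camera
def shot(n,f=None):
    c=camera(n)
    if f: cv2.imwrite(f,c["color"])
    return c
def ray(c,u,v):
    d=R.from_quat(c["orientation"]).apply([(u-c["cx"])/c["fx"],(v-c["cy"])/c["fy"],1]); return np.array(c["eye"]),d
def atz(c,u,v,z):
    e,d=ray(c,u,v); return e+d*(z-e[2])/d[2]
def proj(c,p):
    q=R.from_quat(c["orientation"]).inv().apply(np.array(p)-c["eye"]); return q[:2]/q[2]*[c["fx"],c["fy"]]+[c["cx"],c["cy"]]
def tri(c1,p1,c2,p2):
    e1,d1=ray(c1,*p1); e2,d2=ray(c2,*p2)
    s=np.linalg.lstsq(np.c_[d1,-d2],e2-e1,rcond=None)[0]; a=e1+d1*s[0]; b=e2+d2*s[1]
    return (a+b)/2,np.linalg.norm(a-b)
E
python3 - <<'E'
from h import *
import pickle
a=shot("top","pics/top0.png"); b=shot("side","pics/side0.png")
pickle.dump((a,b),open("c0.pkl","wb"))
for c in(a,b): print(c["fx"],c["fy"],c["cx"],c["cy"],c["eye"],R.from_quat(c["orientation"]).as_matrix().round(3).tolist())
s=r.read_state(); print(s, r.tcp_to_grasp)
print(R.from_quat(s["eef_rot"]).as_matrix().round(3))
im=np.vstack([cv2.resize(a["color"],(512,384))]);
E
```

```text
pics
412.09903437188143 412.09903437188143 260.85309439763955 191.70693117425546 [0.46675596 0.19250978 1.0967172 ] [[-0.02, -0.99, 0.141], [-1.0, 0.017, -0.022], [0.019, -0.142, -0.99]]
429.88639656367036 429.88639656367036 248.78404568697383 191.29212322572772 [0.39396055 1.19047947 0.47681226] [[-0.981, -0.092, 0.17], [-0.192, 0.368, -0.91], [0.021, -0.925, -0.379]]
{'time': 0.1, 'joint_positions': array([ 1.19041322,  0.33280093, -0.06468152,  1.46084767,  0.02159854,
        1.34988136, -0.08850681]), 'joint_vel': array([ 0.00016535, -0.00120044, -0.00014452, -0.00220663, -0.00221081,
        0.00055795,  0.00244178]), 'joint_torque': array([ 1.66413989e-03, -6.24545217e+01,  2.50345271e-02, -3.90720999e+01,
       -6.13000430e-02,  3.64769495e-02,  4.74815408e-05]), 'ee_pos': array([ 0.2187439 , -0.58511213,  0.22184289]), 'eef_rot': array([ 8.21642512e-01, -5.70002805e-01, -5.26750326e-04, -3.29022434e-04]), 'ft_force': array([ 0.48454341, -0.18556922,  0.36704808]), 'torque': array([-0.03412893,  0.00840959, -0.02266811]), 'width': 0.08675867821630859} -0.0187
[[ 0.35  -0.937 -0.   ]
 [-0.937 -0.35   0.001]
 [-0.001  0.    -1.   ]]
```

View pics/top0.png

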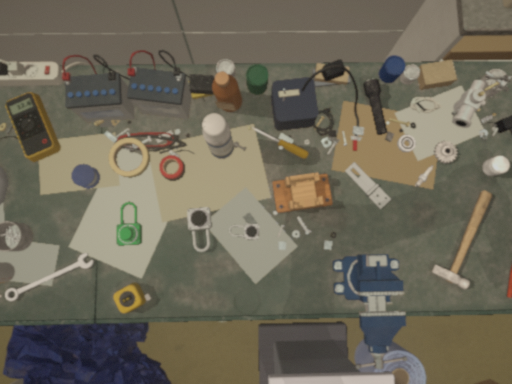

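View pics/side0.png

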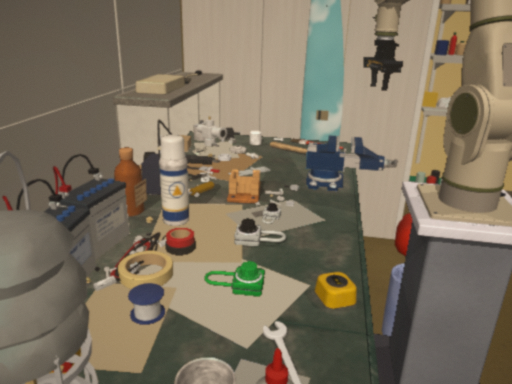

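The top view shows the grey padlock at about (200,220) with its shackle pointing down the image. A small look-alike is at (250,232), the green lock at (128,230) and the cradle at (304,193). The can is at (216,135), the screwdriver at (282,143) and the hasp at (368,185). The side view shows the padlock at about (250,232) and the cradle at (244,185).

Run:
```python
from h import *
import pickle
a,b=pickle.load(open("c0.pkl","rb"))
A=cv2.resize(a["color"][160:260,180:345],(792,480),interpolation=cv2.INTER_CUBIC)
cv2.imwrite("pics/cropA.png",A)
B=cv2.resize(b["color"][155:255,215:315],(600,600),interpolation=cv2.INTER_CUBIC)
cv2.imwrite("pics/cropB.png",B)
```

```text
(no output)
```

View pics/cropA.png

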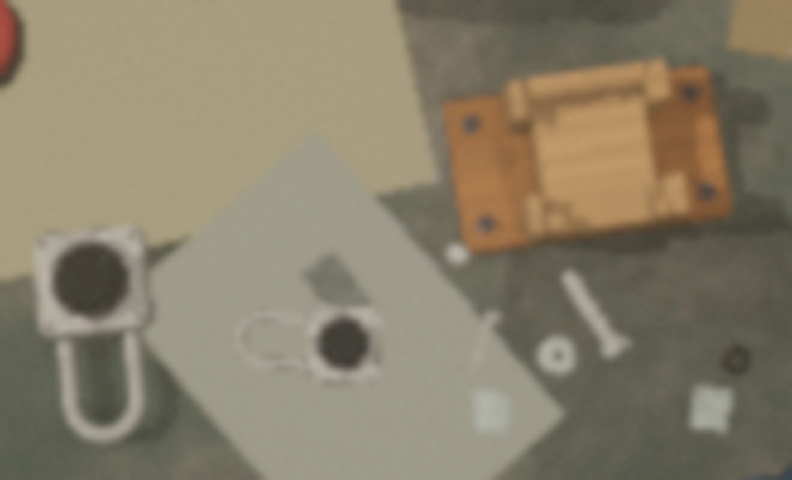

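View pics/cropB.png

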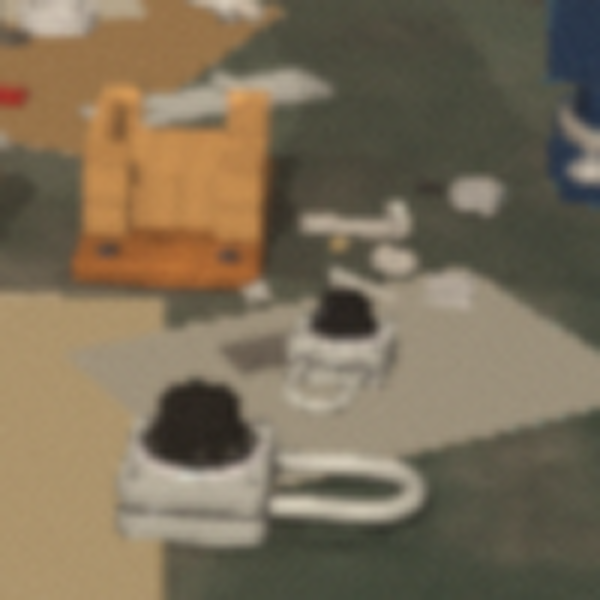

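The crops give me corner pixels for the padlock and cradle in both views. I'll fit each one's known outline to these points, leaving height free.

```bash
cat > fit.py <<'E'
from h import *
import pickle
from scipy.optimize import least_squares
a,b=pickle.load(open("c0.pkl","rb"))
A=lambda u,v:(a,(180+(u+.5)/4.8-.5,160+(v+.5)/4.8-.5))
B=lambda u,v:(b,(215+(u+.5)/6-.5,155+(v+.5)/6-.5))
def fit(obs,x0):
    def res(p):
        T=R.from_euler("z",p[3]); o=[]
        for m,(c,q) in obs: o+=list(proj(c,T.apply(m)+p[:3])-q)
        return np.array(o)
    s=least_squares(res,x0,loss="soft_l1"); e=res(s.x).reshape(-1,2)
    print(s.x.round(4),"\n",e.round(1).tolist()); return s.x
m=1e-3
pad=[([28*m,30*m,26*m],A(38,233)),([28*m,-30*m,26*m],A(146,228)),([-28*m,30*m,26*m],A(42,334)),([-28*m,-30*m,26*m],A(147,326)),
 ([-86*m,0,13*m],A(103,441)),([0,0,48*m],A(90,278)),
 ([28*m,30*m,0],B(118,535)),([-28*m,30*m,0],B(268,546)),([-86*m,0,13*m],B(426,490)),([0,0,32*m],B(198,438))]
cr=[([43*m,75*m,12*m],A(443,102)),([-43*m,75*m,12*m],A(468,252)),([-43*m,-75*m,12*m],A(732,215)),([43*m,-75*m,12*m],A(710,67)),
 ([41*m,42*m,57*m],A(507,84)),([41*m,-42*m,57*m],A(667,60)),([-41*m,42*m,57*m],A(527,235)),([-41*m,-42*m,57*m],A(688,212)),
 ([43*m,75*m,0],B(73,279)),([-43*m,75*m,0],B(264,290))]
if __name__=="__main__":
    P=fit(pad,[.4,.3,0,0]); C=fit(cr,[.45,.1,0,0])
    for n,q in(("can base",(219,158)),("can top",(212,122)),("hasp a",(348,166)),("hasp b",(386,204)),("driver1",(255,128)),("driver2",(307,157)),("green",(128,230)),("small",(250,232))): print(n,atz(a,*q,.2 if "top" in n else .0).round(3))
E
python3 fit.py
```

```text
[0.5533 0.3305 0.0009 0.0502] 
 [[-0.5, -0.1], [0.1, -0.6], [-0.3, 0.4], [1.1, 0.5], [0.3, -0.0], [-0.3, -0.2], [-0.4, 0.0], [-0.6, 0.4], [0.2, 0.5], [0.9, -1.5]]
[0.6165 0.0595 0.0032 0.1186] 
 [[-0.0, -0.2], [-0.6, 0.4], [0.4, 0.5], [-0.2, -0.4], [0.3, -0.4], [-0.7, 0.3], [0.9, -0.2], [0.0, 0.1], [0.2, 0.2], [-0.3, -0.1]]
can base [0.718 0.28  0.   ]
can top [0.755 0.28  0.2  ]
hasp a [ 0.69 -0.07  0.  ]
hasp b [ 0.584 -0.168  0.   ]
driver1 [0.8   0.181 0.   ]
driver2 [0.717 0.041 0.   ]
green [0.527 0.521 0.   ]
small [0.516 0.2   0.   ]
```

Padlock origin is (0.553, 0.3305) with yaw 0.05, and the cradle is (0.6165, 0.0595) with yaw 0.119. Both sit at about z = 0, as expected. First I'll move up and across via a clear waypoint.

```bash
cat > to.py <<'E'
import sys; from h import *
# to.py x y z yaw : shift/turn (move units) to tool-down TCP pose, tool x at yaw
s=r.read_state(); M=R.from_quat(s["eef_rot"])
print("t",round(s["time"],2),"tcp",s["ee_pos"].round(4),"yaw",round(float(np.arctan2(*M.as_matrix()[[1,0],0])),4),"F",s["ft_force"].round(1),"T",s["torque"].round(2),"w",round(float(s["width"]),4),"j",s["joint_positions"].round(2))
if len(sys.argv)>4:
    x,y,z,w=map(float,sys.argv[1:5]); T=R.from_euler("z",w)*R.from_euler("x",np.pi)
    print("shift",M.inv().apply(np.array([x,y,z])-s["ee_pos"]).round(4),"turn",((M.inv()*T).as_rotvec()/2).round(4))
E
for i in 1 2 3; do :; done
python3 -m crank '[{"x":-0.0175,"y":-0.0266,"z":-0.0065,"claw":-1},{"x":-0.035,"y":-0.0531,"z":-0.013,"claw":-1},{"x":-0.0525,"y":-0.0797,"z":-0.0195,"claw":-1},{"x":-0.07,"y":-0.1062,"z":-0.026,"claw":-1},{"x":-0.0875,"y":-0.1328,"z":-0.0327,"claw":-1}]' 20
python3 -m crank '[{"x":-0.0175,"y":-0.0266,"z":-0.0065,"claw":-1},{"x":-0.035,"y":-0.0531,"z":-0.013,"claw":-1},{"x":-0.0525,"y":-0.0797,"z":-0.0195,"claw":-1},{"x":-0.07,"y":-0.1062,"z":-0.026,"claw":-1},{"x":-0.0875,"y":-0.1328,"z":-0.0327,"claw":-1}]' >/dev/null
python3 -m crank '[{"x":-0.0175,"y":-0.0266,"z":-0.0065,"claw":-1},{"x":-0.035,"y":-0.0531,"z":-0.013,"claw":-1},{"x":-0.0525,"y":-0.0797,"z":-0.0195,"claw":-1},{"x":-0.07,"y":-0.1062,"z":-0.026,"claw":-1},{"x":-0.0875,"y":-0.1328,"z":-0.0327,"claw":-1}]' >/dev/null
python3 to.py .5533 .3305 .2 -1.213
```

```text
t 0.1 tcp [ 0.2187 -0.5851  0.2218] yaw -1.213 F [ 0.5 -0.2  0.4] T [-0.03  0.01 -0.02] w 0.0868 j [ 1.19  0.33 -0.06  1.46  0.02  1.35 -0.09]
shift [-0.7404 -0.634   0.0227] turn [ 0.      0.0006 -0.    ]schema error: expected keys x, y, z, ax, ay, az, claw
schema error: expected keys x, y, z, ax, ay, az, claw
schema error: expected keys x, y, z, ax, ay, az, claw
```

```bash
python3 -m crank '[{"x":-0.0175,"y":-0.0266,"z":-0.0065,"ax":0,"ay":0,"az":0,"claw":-1},{"x":-0.035,"y":-0.0531,"z":-0.013,"ax":0,"ay":0,"az":0,"claw":-1},{"x":-0.0525,"y":-0.0797,"z":-0.0195,"ax":0,"ay":0,"az":0,"claw":-1},{"x":-0.07,"y":-0.1062,"z":-0.026,"ax":0,"ay":0,"az":0,"claw":-1},{"x":-0.0875,"y":-0.1328,"z":-0.0327,"ax":0,"ay":0,"az":0,"claw":-1}]' 20
python3 -m crank '[{"x":-0.0175,"y":-0.0266,"z":-0.0065,"ax":0,"ay":0,"az":0,"claw":-1},{"x":-0.035,"y":-0.0531,"z":-0.013,"ax":0,"ay":0,"az":0,"claw":-1},{"x":-0.0525,"y":-0.0797,"z":-0.0195,"ax":0,"ay":0,"az":0,"claw":-1},{"x":-0.07,"y":-0.1062,"z":-0.026,"ax":0,"ay":0,"az":0,"claw":-1},{"x":-0.0875,"y":-0.1328,"z":-0.0327,"ax":0,"ay":0,"az":0,"claw":-1}]' >/dev/null
python3 -m crank '[{"x":-0.0175,"y":-0.0266,"z":-0.0065,"ax":0,"ay":0,"az":0,"claw":-1},{"x":-0.035,"y":-0.0531,"z":-0.013,"ax":0,"ay":0,"az":0,"claw":-1},{"x":-0.0525,"y":-0.0797,"z":-0.0195,"ax":0,"ay":0,"az":0,"claw":-1},{"x":-0.07,"y":-0.1062,"z":-0.026,"ax":0,"ay":0,"az":0,"claw":-1},{"x":-0.0875,"y":-0.1328,"z":-0.0327,"ax":0,"ay":0,"az":0,"claw":-1}]' >/dev/null
python3 to.py .5533 .3305 .2 -1.213
```

```text
time: 0.52
ee_pos: [0.3132, -0.4554, 0.2552]
eef_rot: [0.822, -0.57, -0.0, -0.0]
ft_force: [-0.3, -0.2, -0.0]
width: 0.0872
t 1.35 tcp [ 0.5006 -0.1986  0.3208] yaw -1.2131 F [0.8 0.2 0. ] T [-0.03 -0.04 -0.06] w 0.0869 j [ 0.67  0.13 -0.42  1.51  0.05  1.51 -0.96]
shift [-0.4772 -0.2346  0.1207] turn [ 0.0002  0.     -0.0001]
```

```bash
python3 -m crank '[{"x":-0.032,"y":-0.0156,"z":0.008,"ax":0,"ay":0,"az":0,"claw":-1},{"x":-0.064,"y":-0.0312,"z":0.016,"ax":0,"ay":0,"az":0,"claw":-1},{"x":-0.0955,"y":-0.0468,"z":0.024,"ax":0,"ay":0,"az":0,"claw":-1},{"x":-0.127,"y":-0.0625,"z":0.032,"ax":0,"ay":0,"az":0,"claw":-1},{"x":-0.159,"y":-0.0782,"z":0.04,"ax":0,"ay":0,"az":0,"claw":-1}]' >/dev/null
python3 -m crank '[{"x":-0.032,"y":-0.0156,"z":0.008,"ax":0,"ay":0,"az":0,"claw":-1},{"x":-0.064,"y":-0.0312,"z":0.016,"ax":0,"ay":0,"az":0,"claw":-1},{"x":-0.0955,"y":-0.0468,"z":0.024,"ax":0,"ay":0,"az":0,"claw":-1},{"x":-0.127,"y":-0.0625,"z":0.032,"ax":0,"ay":0,"az":0,"claw":-1},{"x":-0.159,"y":-0.0782,"z":0.04,"ax":0,"ay":0,"az":0,"claw":-1}]' >/dev/null
python3 -m crank '[{"x":-0.032,"y":-0.0156,"z":0.008,"ax":0,"ay":0,"az":0,"claw":-1},{"x":-0.064,"y":-0.0312,"z":0.016,"ax":0,"ay":0,"az":0,"claw":-1},{"x":-0.0955,"y":-0.0468,"z":0.024,"ax":0,"ay":0,"az":0,"claw":-1},{"x":-0.127,"y":-0.0625,"z":0.032,"ax":0,"ay":0,"az":0,"claw":-1},{"x":-0.159,"y":-0.0782,"z":0.04,"ax":0,"ay":0,"az":0,"claw":-1}]' >/dev/null
python3 to.py
python3 -m crank '[{"x":0,"y":0,"z":0,"ax":0,"ay":0,"az":-0.0567,"claw":-1},{"x":0,"y":0,"z":0,"ax":0,"ay":0,"az":-0.1134,"claw":-1},{"x":0,"y":0,"z":0,"ax":0,"ay":0,"az":-0.17,"claw":-1},{"x":0,"y":0,"z":0,"ax":0,"ay":0,"az":-0.2267,"claw":-1},{"x":0,"y":0,"z":0,"ax":0,"ay":0,"az":-0.2834,"claw":-1}]' >/dev/null
python3 to.py .5533 .3305 .2 1.621
```

```text
t 2.6 tcp [0.5528 0.3302 0.1997] yaw -1.2137 F [ 0.2 -0.2  0.7] T [-0.04 -0.05 -0.01] w 0.0872 j [-0.09  0.48 -0.72  1.41  0.31  1.37 -2.03]
t 3.02 tcp [0.5527 0.3289 0.2001] yaw -0.6404 F [ 0.1  0.8 -0.1] T [-0.03 -0.07 -0.  ] w 0.0868 j [-0.03  0.51 -0.82  1.41  0.37  1.39 -1.49]
shift [-0.0005 -0.0017  0.0001] turn [ 0.0000e+00  6.0000e-04 -1.1307e+00]
```

```bash
python3 -m crank '[{"x":0,"y":0,"z":0,"ax":0,"ay":0,"az":-0.0567,"claw":-1},{"x":0,"y":0,"z":0,"ax":0,"ay":0,"az":-0.1134,"claw":-1},{"x":0,"y":0,"z":0,"ax":0,"ay":0,"az":-0.17,"claw":-1},{"x":0,"y":0,"z":0,"ax":0,"ay":0,"az":-0.2267,"claw":-1},{"x":0,"y":0,"z":0,"ax":0,"ay":0,"az":-0.2834,"claw":-1}]' >/dev/null
python3 to.py
python3 -m crank '[{"x":0,"y":0,"z":0,"ax":0,"ay":0,"az":-0.0567,"claw":-1},{"x":0,"y":0,"z":0,"ax":0,"ay":0,"az":-0.1134,"claw":-1},{"x":0,"y":0,"z":0,"ax":0,"ay":0,"az":-0.17,"claw":-1},{"x":0,"y":0,"z":0,"ax":0,"ay":0,"az":-0.2267,"claw":-1},{"x":0,"y":0,"z":0,"ax":0,"ay":0,"az":-0.2834,"claw":-1}]' >/dev/null
python3 -m crank '[{"x":0,"y":0,"z":0,"ax":0,"ay":0,"az":-0.0567,"claw":-1},{"x":0,"y":0,"z":0,"ax":0,"ay":0,"az":-0.1134,"claw":-1},{"x":0,"y":0,"z":0,"ax":0,"ay":0,"az":-0.17,"claw":-1},{"x":0,"y":0,"z":0,"ax":0,"ay":0,"az":-0.2267,"claw":-1},{"x":0,"y":0,"z":0,"ax":0,"ay":0,"az":-0.2834,"claw":-1}]' >/dev/null
python3 to.py .5533 .3305 .2 1.621
```

```text
t 3.43 tcp [0.5528 0.3287 0.2002] yaw -0.0739 F [-0.5  0.1  0.6] T [ 0.02 -0.1  -0.01] w 0.0869 j [ 0.03  0.54 -0.92  1.4   0.43  1.41 -0.96]
t 4.27 tcp [0.5528 0.3286 0.2002] yaw 1.0596 F [-0.1 -1.   0.7] T [ 0.03 -0.14  0.  ] w 0.0874 j [ 0.14  0.64 -1.13  1.4   0.57  1.46  0.09]
shift [ 0.0019 -0.0005  0.0002] turn [-2.000e-04  3.000e-04 -2.807e-01]
```

```bash
python3 -m crank '[{"x":0,"y":0,"z":0,"ax":0,"ay":0,"az":-0.0567,"claw":-1},{"x":0,"y":0,"z":0,"ax":0,"ay":0,"az":-0.1134,"claw":-1},{"x":0,"y":0,"z":0,"ax":0,"ay":0,"az":-0.17,"claw":-1},{"x":0.0015,"y":0,"z":0,"ax":0,"ay":0,"az":-0.2267,"claw":-1},{"x":0.0019,"y":-0.0005,"z":0,"ax":0,"ay":0,"az":-0.2807,"claw":-1}]' >/dev/null
python3 to.py .5533 .3305 .2 1.621
python3 -m crank '[{"x":0,"y":0,"z":0.03,"ax":0,"ay":0,"az":0,"claw":-1},{"x":0,"y":0,"z":0.06,"ax":0,"ay":0,"az":0,"claw":-1},{"x":0,"y":0,"z":0.09,"ax":0,"ay":0,"az":0,"claw":-1},{"x":0,"y":0,"z":0.12,"ax":0,"ay":0,"az":0,"claw":-1},{"x":0,"y":0,"z":0.12,"ax":0,"ay":0,"az":0,"claw":-1}]' >/dev/null
python3 to.py .5533 .3305 .003 1.621
```

```text
t 4.68 tcp [0.5535 0.3305 0.2001] yaw 1.6209 F [-0.4 -0.4  0.8] T [ 0.12 -0.15  0.  ] w 0.0867 j [ 0.18  0.7  -1.23  1.39  0.65  1.5   0.61]
shift [-0.     -0.0002  0.0001] turn [-0.0003  0.0002 -0.0001]
t 5.1 tcp [0.5512 0.3281 0.0744] yaw 1.6156 F [ 0.1 -0.3 -1. ] T [ 0.03 -0.11  0.02] w 0.0871 j [ 0.16  0.8  -1.14  1.53  0.74  1.31  0.54]
shift [0.0026 0.0027 0.0714] turn [-0.0035  0.0023 -0.0027]
```

```bash
python3 -m crank '[{"x":0,"y":0,"z":0,"ax":0,"ay":0,"az":0,"claw":-1},{"x":0,"y":0,"z":0,"ax":0,"ay":0,"az":0,"claw":-1},{"x":0,"y":0,"z":0,"ax":0,"ay":0,"az":0,"claw":-1},{"x":0,"y":0,"z":0,"ax":0,"ay":0,"az":0,"claw":-1},{"x":0,"y":0,"z":0,"ax":0,"ay":0,"az":0,"claw":-1}]' >/dev/null
python3 to.py .5533 .3305 .004 1.621; python3 -c "
from h import *
shot('side','pics/s1.png'); c=cv2.imread('pics/s1.png'); cv2.imwrite('pics/s1c.png',cv2.resize(c[160:260,190:340],(750,500),interpolation=2))"
```

```text
t 5.52 tcp [0.5539 0.3312 0.082 ] yaw 1.6154 F [-0.1  0.1  0.3] T [ 0.14 -0.1  -0.02] w 0.087 j [ 0.16  0.79 -1.15  1.52  0.74  1.31  0.55]
shift [-0.0007 -0.0007  0.078 ] turn [ 0.0009 -0.0003 -0.0028]
```

View pics/s1c.png

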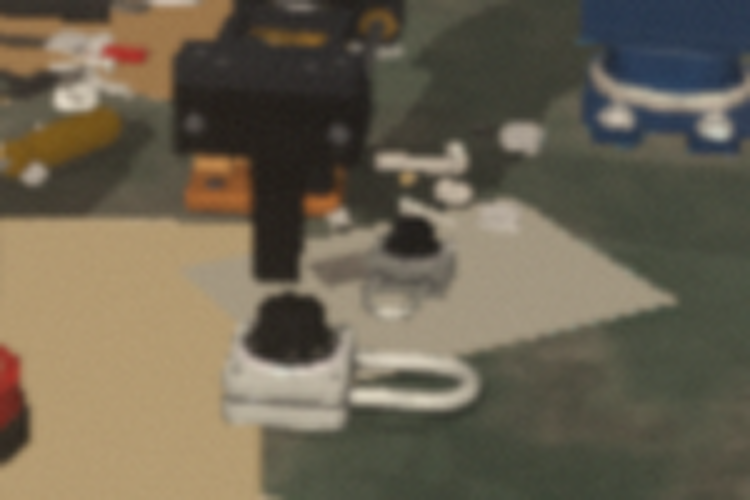

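The side picture shows the near finger's tip at about full-image (245.4, 215.6), above the case. I'll check that against its projection before descending.

```bash
python3 -c "
from h import *; import pickle
b=pickle.load(open('c0.pkl','rb'))[1]
for y in (.044,.058): print(proj(b,[.5539-y*.05,.3312+y,.082]))
print(proj(b,[.5533,.3305,.048]), 190+290/5,160+297/5)
"
```

```text
[245.61279733 214.90411731]
[244.61949107 217.7193139 ]
[248.5688477  220.16036538] 248.0 219.4
```

The projections agree within 1 px. I'll descend with a slow finish, because the last fast move overshot by about 6 mm before settling.

```bash
python3 -m crank '[{"x":0,"y":0,"z":0.015,"ax":0,"ay":0,"az":0,"claw":-1},{"x":0,"y":0,"z":0.03,"ax":0,"ay":0,"az":0,"claw":-1},{"x":0,"y":0,"z":0.042,"ax":0,"ay":0,"az":0,"claw":-1},{"x":0,"y":0,"z":0.052,"ax":0,"ay":0,"az":0,"claw":-1},{"x":0,"y":0,"z":0.06,"ax":0,"ay":0,"az":-0.0028,"claw":-1}]' >/dev/null
python3 -m crank '[{"x":0,"y":0,"z":0.004,"ax":0,"ay":0,"az":0,"claw":-1},{"x":0,"y":0,"z":0.007,"ax":0,"ay":0,"az":0,"claw":-1},{"x":0,"y":0,"z":0.01,"ax":0,"ay":0,"az":0,"claw":-1},{"x":0,"y":0,"z":0.012,"ax":0,"ay":0,"az":0,"claw":-1},{"x":0,"y":0,"z":0.012,"ax":0,"ay":0,"az":0,"claw":-1}]' >/dev/null
python3 to.py .5533 .3305 .004 1.621
python3 -m crank '[{"x":0,"y":0,"z":0.002,"ax":0,"ay":0,"az":0,"claw":-1},{"x":0,"y":0,"z":0.004,"ax":0,"ay":0,"az":0,"claw":-1},{"x":0,"y":0,"z":0.005,"ax":0,"ay":0,"az":0,"claw":-1},{"x":0,"y":0,"z":0.005,"ax":0,"ay":0,"az":0,"claw":-1},{"x":0,"y":0,"z":0.005,"ax":0,"ay":0,"az":0,"claw":-1}]' >/dev/null
python3 to.py .5533 .3305 .004 1.621
```

```text
t 6.4 tcp [0.5534 0.3308 0.0085] yaw 1.6212 F [0.9 0.3 0.5] T [ 0.09 -0.16  0.03] w 0.0872 j [ 0.13  0.87 -1.09  1.57  0.81  1.21  0.51]
shift [-0.0003 -0.0001  0.0045] turn [0.     0.     0.0001]
t 6.82 tcp [0.5534 0.3308 0.0036] yaw 1.6212 F [-0.1 -0.9  0.5] T [ 0.13 -0.12 -0.03] w 0.087 j [ 0.13  0.87 -1.08  1.57  0.81  1.21  0.51]
shift [-0.0003 -0.0001 -0.0004] turn [0.     0.0001 0.0001]
```

Close at 40 N, then lift slowly.

```bash
python3 -m crank '[{"x":0,"y":0,"z":0,"ax":0,"ay":0,"az":0,"claw":1},{"x":0,"y":0,"z":0,"ax":0,"ay":0,"az":0,"claw":1},{"x":0,"y":0,"z":0,"ax":0,"ay":0,"az":0,"claw":1},{"x":0,"y":0,"z":0,"ax":0,"ay":0,"az":0,"claw":1},{"x":0,"y":0,"z":0,"ax":0,"ay":0,"az":0,"claw":1}]' 40 
python3 -m crank '[{"x":0,"y":0,"z":0,"ax":0,"ay":0,"az":0,"claw":1},{"x":0,"y":0,"z":-0.005,"ax":0,"ay":0,"az":0,"claw":1},{"x":0,"y":0,"z":-0.015,"ax":0,"ay":0,"az":0,"claw":1},{"x":0,"y":0,"z":-0.03,"ax":0,"ay":0,"az":0,"claw":1},{"x":0,"y":0,"z":-0.045,"ax":0,"ay":0,"az":0,"claw":1}]' >/dev/null
python3 to.py
python3 -m crank '[{"x":0,"y":0,"z":-0.02,"ax":0,"ay":0,"az":0,"claw":1},{"x":0,"y":0,"z":-0.04,"ax":0,"ay":0,"az":0,"claw":1},{"x":0,"y":0,"z":-0.06,"ax":0,"ay":0,"az":0,"claw":1},{"x":0,"y":0,"z":-0.075,"ax":0,"ay":0,"az":0,"claw":1},{"x":0,"y":0,"z":-0.075,"ax":0,"ay":0,"az":0,"claw":1}]' >/dev/null
python3 to.py .6165 .0595 .123 1.6894
```

```text
time: 7.23
ee_pos: [0.5534, 0.331, 0.0037]
eef_rot: [0.689, 0.725, 0.0, -0.0]
ft_force: [1.0, 2.1, -0.9]
width: 0.0615
t 7.65 tcp [0.5532 0.3308 0.0501] yaw 1.6214 F [-0.2  0.7 -2.2] T [ 0.17 -0.21  0.03] w 0.0598 j [ 0.15  0.82 -1.13  1.54  0.77  1.27  0.54]
t 8.07 tcp [0.5544 0.3322 0.1282] yaw 1.6212 F [-0.1  0.9 -3. ] T [ 0.14 -0.13 -0.07] w 0.0599 j [ 0.17  0.75 -1.19  1.48  0.7   1.38  0.57]
shift [-0.2755  0.0483  0.0047] turn [ 0.0024 -0.0013 -0.0341]
```

```bash
python3 -m crank '[{"x":-0.02,"y":0.003,"z":0,"ax":0,"ay":0,"az":0,"claw":1},{"x":-0.045,"y":0.008,"z":0,"ax":0,"ay":0,"az":0,"claw":1},{"x":-0.075,"y":0.013,"z":0,"ax":0,"ay":0,"az":0,"claw":1},{"x":-0.107,"y":0.018,"z":0,"ax":0,"ay":0,"az":0,"claw":1},{"x":-0.138,"y":0.024,"z":0,"ax":0,"ay":0,"az":0,"claw":1}]' >/dev/null
python3 -m crank '[{"x":-0.032,"y":0.006,"z":0,"ax":0,"ay":0,"az":-0.01,"claw":1},{"x":-0.064,"y":0.012,"z":0,"ax":0,"ay":0,"az":-0.02,"claw":1},{"x":-0.095,"y":0.017,"z":0,"ax":0,"ay":0,"az":-0.03,"claw":1},{"x":-0.12,"y":0.021,"z":0,"ax":0,"ay":0,"az":-0.034,"claw":1},{"x":-0.138,"y":0.024,"z":0,"ax":0,"ay":0,"az":-0.034,"claw":1}]' >/dev/null
python3 -m crank '[{"x":0,"y":0,"z":0,"ax":0,"ay":0,"az":0,"claw":1},{"x":0,"y":0,"z":0,"ax":0,"ay":0,"az":0,"claw":1},{"x":0,"y":0,"z":0,"ax":0,"ay":0,"az":0,"claw":1},{"x":0,"y":0,"z":0,"ax":0,"ay":0,"az":0,"claw":1},{"x":0,"y":0,"z":0,"ax":0,"ay":0,"az":0,"claw":1}]' >/dev/null
python3 to.py .6165 .0595 .123 1.6894; python3 -c "
from h import *; import pickle
a=shot('top'); b=shot('side'); pickle.dump((a,b),open('c1.pkl','wb'))
A=cv2.resize(a['color'][150:240,255:345],(540,540),interpolation=2);B=cv2.resize(b['color'][115:215,205:305],(540,540),interpolation=2)
B=cv2.resize(b['color'][115:215,222:265+0],(232,540),interpolation=2)
cv2.imwrite('pics/h1.png',np.hstack([A,B]))"
```

```text
t 9.32 tcp [0.6148 0.0589 0.1237] yaw 1.6912 F [-0.9  0.5 -3.8] T [ 0.15 -0.16 -0.03] w 0.0596 j [ 0.68  0.73 -1.24  1.56  0.7   1.36  1.07]
shift [0.0004 0.0017 0.0007] turn [ 0.     -0.0001  0.0009]
```

View pics/h1.png

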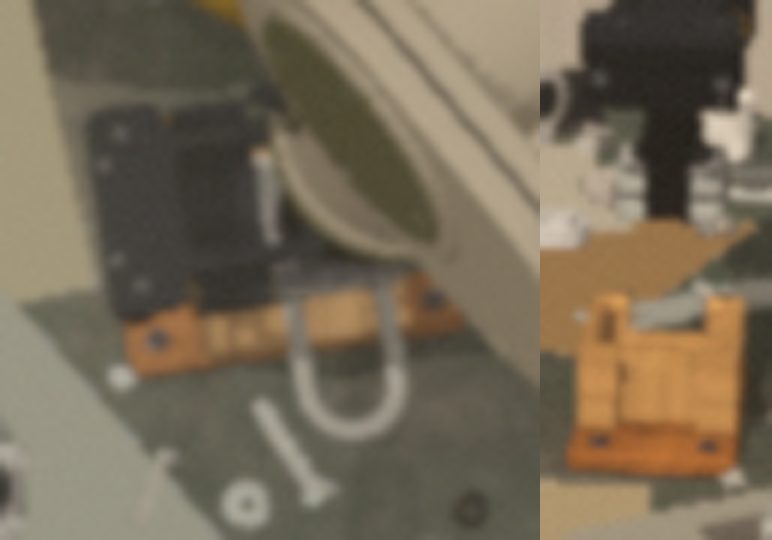

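The lock hangs level over the cradle. In the top crop the shackle tip is at about (352,438), with the leg edges at 292 and 402. I'll compare the tip with the pose I expect.

```bash
python3 -c "
from h import *; import pickle
a,b=pickle.load(open('c1.pkl','rb'))
z=.1237-.0037
q=lambda u,v:(255+(u+.5)/6-.5,150+(v+.5)/6-.5)
o=np.array([.6148,.0589]);w=1.6912-np.pi/2
for z1 in (z+.013,):
  t=atz(a,*q(352,438),z1)[:2]; l=atz(a,*q(292,330),z1)[:2]; rr=atz(a,*q(403,330),z1)[:2]
  for p in(t,l,rr,atz(a,*q(352,412),z1)[:2]): 
    d=p-o; print(np.round([np.cos(w)*d[0]+np.sin(w)*d[1], -np.sin(w)*d[0]+np.cos(w)*d[1]],4))
qb=lambda u,v:(222+(u-540+.5)/5.4-.5,115+(v+.5)/5.4-.5)
# side: case near corners (615,222?) and (728,232)
for u,v in((615,222),(728,232)):
  e,d=ray(b,*qb(u,v)); p=e+d*(.0589+.03-e[1])/d[1]; print(p.round(4))
"
```

```text
[-0.0861  0.0016]
[-0.041   0.0184]
[-0.047 -0.025]
[-0.0761  0.    ]
[0.6387 0.0889 0.1194]
[0.5804 0.0889 0.1189]
```

The hung lock matches the TCP-based pose within about 1 mm, so I'll go down slowly and watch the force.

```bash
python3 -m crank '[{"x":0.0004,"y":0.0017,"z":0.012,"ax":0,"ay":0,"az":0.001,"claw":1},{"x":0.0004,"y":0.0017,"z":0.026,"ax":0,"ay":0,"az":0.001,"claw":1},{"x":0.0004,"y":0.0017,"z":0.04,"ax":0,"ay":0,"az":0.001,"claw":1},{"x":0.0004,"y":0.0017,"z":0.05,"ax":0,"ay":0,"az":0.001,"claw":1},{"x":0.0004,"y":0.0017,"z":0.056,"ax":0,"ay":0,"az":0.001,"claw":1}]' >/dev/null
python3 -m crank '[{"x":0,"y":0,"z":0,"ax":0,"ay":0,"az":0,"claw":1},{"x":0,"y":0,"z":0,"ax":0,"ay":0,"az":0,"claw":1},{"x":0,"y":0,"z":0,"ax":0,"ay":0,"az":0,"claw":1},{"x":0,"y":0,"z":0,"ax":0,"ay":0,"az":0,"claw":1},{"x":0,"y":0,"z":0,"ax":0,"ay":0,"az":0,"claw":1}]' >/dev/null
python3 to.py .6165 .0595 .0437 1.6894
```

```text
t 10.25 tcp [0.6172 0.0582 0.0683] yaw 1.6871 F [-0.5 -0.  -2.7] T [ 0.14 -0.18  0.02] w 0.0598 j [ 0.66  0.78 -1.18  1.6   0.75  1.28  1.03]
shift [ 0.0014 -0.0006  0.0246] turn [ 0.0005  0.0001 -0.0012]
```

```bash
python3 -m crank '[{"x":0.001,"y":-0.0006,"z":0.002,"ax":0,"ay":0,"az":-0.001,"claw":1},{"x":0.001,"y":-0.0006,"z":0.004,"ax":0,"ay":0,"az":-0.001,"claw":1},{"x":0.001,"y":-0.0006,"z":0.006,"ax":0,"ay":0,"az":-0.001,"claw":1},{"x":0.001,"y":-0.0006,"z":0.009,"ax":0,"ay":0,"az":-0.001,"claw":1},{"x":0.001,"y":-0.0006,"z":0.012,"ax":0,"ay":0,"az":-0.001,"claw":1}]' >/dev/null
python3 to.py .6165 .0595 .0437 1.6894
python3 -m crank '[{"x":0,"y":0,"z":0.001,"ax":0,"ay":0,"az":0,"claw":1},{"x":0,"y":0,"z":0.002,"ax":0,"ay":0,"az":0,"claw":1},{"x":0,"y":0,"z":0.004,"ax":0,"ay":0,"az":0,"claw":1},{"x":0,"y":0,"z":0.006,"ax":0,"ay":0,"az":0,"claw":1},{"x":0,"y":0,"z":0.008,"ax":0,"ay":0,"az":0,"claw":1}]' >/dev/null
python3 to.py .6165 .0595 .0437 1.6894
```

```text
t 10.67 tcp [0.6161 0.0591 0.0553] yaw 1.6892 F [ 0.4 -0.2 -3.7] T [ 0.19 -0.32 -0.03] w 0.06 j [ 0.65  0.8  -1.17  1.61  0.76  1.26  1.03]
shift [0.0004 0.0004 0.0116] turn [ 0.      0.0001 -0.0001]
t 11.08 tcp [0.6162 0.0591 0.0475] yaw 1.6892 F [ 0.8  0.9 -3.6] T [ 0.16 -0.33  0.03] w 0.0595 j [ 0.65  0.8  -1.17  1.62  0.77  1.25  1.02]
shift [0.0004 0.0003 0.0038] turn [ 0.0001  0.     -0.0001]
```

It's entering the pocket with no contact force yet. I'll lower the last few millimetres.

```bash
python3 -m crank '[{"x":0,"y":0,"z":0.001,"ax":0,"ay":0,"az":0,"claw":1},{"x":0,"y":0,"z":0.002,"ax":0,"ay":0,"az":0,"claw":1},{"x":0,"y":0,"z":0.003,"ax":0,"ay":0,"az":0,"claw":1},{"x":0,"y":0,"z":0.004,"ax":0,"ay":0,"az":0,"claw":1},{"x":0,"y":0,"z":0.004,"ax":0,"ay":0,"az":0,"claw":1}]' >/dev/null
python3 to.py .6165 .0595 .0437 1.6894
```

```text
t 11.5 tcp [0.6162 0.0591 0.0437] yaw 1.6892 F [ 0.7  0.9 -3.2] T [ 0.21 -0.39 -0.04] w 0.06 j [ 0.65  0.81 -1.16  1.62  0.78  1.24  1.02]
shift [0.0003 0.0003 0.    ] turn [ 0.0001  0.0001 -0.0001]
```

```bash
python3 -m crank '[{"x":0,"y":0,"z":0.0003,"ax":0,"ay":0,"az":0,"claw":1},{"x":0,"y":0,"z":0.0006,"ax":0,"ay":0,"az":0,"claw":1},{"x":0,"y":0,"z":0.001,"ax":0,"ay":0,"az":0,"claw":1},{"x":0,"y":0,"z":0.001,"ax":0,"ay":0,"az":0,"claw":1},{"x":0,"y":0,"z":0.001,"ax":0,"ay":0,"az":0,"claw":1}]' >/dev/null
python3 to.py 
python3 -m crank '[{"x":0,"y":0,"z":0.0003,"ax":0,"ay":0,"az":0,"claw":1},{"x":0,"y":0,"z":0.0006,"ax":0,"ay":0,"az":0,"claw":1},{"x":0,"y":0,"z":0.001,"ax":0,"ay":0,"az":0,"claw":1},{"x":0,"y":0,"z":0.001,"ax":0,"ay":0,"az":0,"claw":1},{"x":0,"y":0,"z":0.001,"ax":0,"ay":0,"az":0,"claw":1}]' >/dev/null
python3 to.py .6165 .0595 .0437 1.6894
```

```text
t 11.92 tcp [0.6162 0.0591 0.0436] yaw 1.6891 F [-3.1 -2.3  9.3] T [-0.2   0.62  0.03] w 0.0597 j [ 0.65  0.81 -1.16  1.62  0.78  1.24  1.02]
t 12.33 tcp [0.6163 0.0591 0.0436] yaw 1.6891 F [-8.1 -3.5 18.6] T [-0.51  1.57  0.06] w 0.0597 j [ 0.65  0.81 -1.16  1.62  0.78  1.24  1.02]
shift [ 0.0003  0.0003 -0.0001] turn [ 0.0002  0.0005 -0.0002]
```

The lock is seated at TCP z 0.0436, with contact force rising as expected. Next: open the fingers, hold, then rise to above the knob.

```bash
python3 -m crank '[{"x":0,"y":0,"z":-0.001,"ax":0,"ay":0,"az":0,"claw":1},{"x":0,"y":0,"z":-0.0015,"ax":0,"ay":0,"az":0,"claw":-1},{"x":0,"y":0,"z":-0.0015,"ax":0,"ay":0,"az":0,"claw":-1},{"x":0,"y":0,"z":-0.0015,"ax":0,"ay":0,"az":0,"claw":-1},{"x":0,"y":0,"z":-0.0015,"ax":0,"ay":0,"az":0,"claw":-1}]' 
python3 -m crank '[{"x":0,"y":0,"z":0,"ax":0,"ay":0,"az":0,"claw":-1},{"x":0,"y":0,"z":0,"ax":0,"ay":0,"az":0,"claw":-1},{"x":0,"y":0,"z":0,"ax":0,"ay":0,"az":0,"claw":-1},{"x":0,"y":0,"z":0,"ax":0,"ay":0,"az":0,"claw":-1},{"x":0,"y":0,"z":0,"ax":0,"ay":0,"az":0,"claw":-1}]' 
python3 -m crank '[{"x":0,"y":0,"z":-0.01,"ax":0,"ay":0,"az":0,"claw":-1},{"x":0,"y":0,"z":-0.025,"ax":0,"ay":0,"az":0,"claw":-1},{"x":0,"y":0,"z":-0.04,"ax":0,"ay":0,"az":0,"claw":-1},{"x":0,"y":0,"z":-0.05,"ax":0,"ay":0,"az":0,"claw":-1},{"x":0,"y":0,"z":-0.055,"ax":0,"ay":0,"az":0,"claw":-1}]' >/dev/null
python3 to.py .6163 .0593 .1 1.6894; python3 -c "
from h import *; import pickle
a=shot('top'); b=shot('side'); pickle.dump((a,b),open('c2.pkl','wb'))
A=cv2.resize(a['color'][165:235,265:335],(420,420),interpolation=2);B=cv2.resize(b['color'][145:215,215:275],(360,420),interpolation=2)
cv2.imwrite('pics/h2.png',np.hstack([A,B]))"
```

```text
time: 12.75
ee_pos: [0.616, 0.0591, 0.043]
eef_rot: [0.664, 0.748, -0.0, -0.0]
ft_force: [0.1, -0.2, -0.2]
width: 0.0787
time: 13.17
ee_pos: [0.6161, 0.0591, 0.0431]
eef_rot: [0.664, 0.748, 0.0, 0.0]
ft_force: [-0.7, 0.4, -0.2]
width: 0.0868
t 13.58 tcp [0.6171 0.0595 0.101 ] yaw 1.6891 F [-0.4 -0.7  0.4] T [ 0.11 -0.13 -0.04] w 0.0867 j [ 0.67  0.75 -1.21  1.58  0.72  1.32  1.05]
shift [-0.0001 -0.0008  0.001 ] turn [ 0.0015  0.0001 -0.0001]
```

View pics/h2.png

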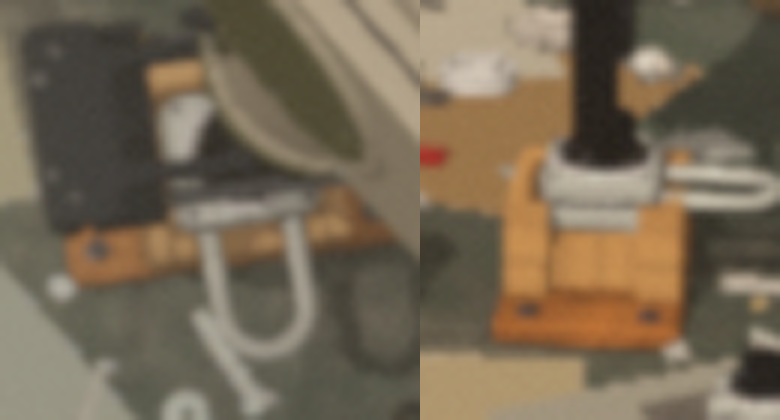

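The lock sits flat in the pocket with its shackle through the slot. Now grip the dial knob with the tips just above the skirt, at z ≈ 0.075.

```bash
python3 -m crank '[{"x":0,"y":0,"z":0.007,"ax":0,"ay":0,"az":0,"claw":-1},{"x":0,"y":0,"z":0.014,"ax":0,"ay":0,"az":0,"claw":-1},{"x":0,"y":0,"z":0.019,"ax":0,"ay":0,"az":0,"claw":-1},{"x":0,"y":0,"z":0.022,"ax":0,"ay":0,"az":0,"claw":-1},{"x":0,"y":0,"z":0.022,"ax":0,"ay":0,"az":0,"claw":-1}]' >/dev/null
python3 to.py .6161 .0592 .0748 1.6894
```

```text
t 14.1 tcp [0.6154 0.059  0.0746] yaw 1.6894 F [-0.7 -0.3  0.2] T [ 0.11 -0.1  -0.01] w 0.0874 j [ 0.66  0.78 -1.19  1.6   0.74  1.29  1.04]
shift [ 0.0001  0.0007 -0.0002] turn [-0.001  -0.0001  0.    ]
```

```bash
python3 -m crank '[{"x":0,"y":0,"z":-0.0005,"ax":0,"ay":0,"az":0,"claw":1},{"x":0,"y":0,"z":-0.0005,"ax":0,"ay":0,"az":0,"claw":1},{"x":0,"y":0,"z":-0.0005,"ax":0,"ay":0,"az":0,"claw":1},{"x":0,"y":0,"z":-0.0005,"ax":0,"ay":0,"az":0,"claw":1},{"x":0,"y":0,"z":-0.0005,"ax":0,"ay":0,"az":0,"claw":1}]' 25 >/dev/null
python3 -m crank '[{"x":0,"y":0,"z":0,"ax":0,"ay":0,"az":0,"claw":1},{"x":0,"y":0,"z":0,"ax":0,"ay":0,"az":0,"claw":1},{"x":0,"y":0,"z":0,"ax":0,"ay":0,"az":0,"claw":1},{"x":0,"y":0,"z":0,"ax":0,"ay":0,"az":0,"claw":1},{"x":0,"y":0,"z":0,"ax":0,"ay":0,"az":0,"claw":1}]' >/dev/null
python3 to.py .6161 .0592 .0748 1.6894
python3 -m crank '[{"x":0,"y":0,"z":0,"ax":0,"ay":0,"az":0.02,"claw":1},{"x":0,"y":0,"z":0,"ax":0,"ay":0,"az":0.05,"claw":1},{"x":0,"y":0,"z":0,"ax":0,"ay":0,"az":0.08,"claw":1},{"x":0,"y":0,"z":0,"ax":0,"ay":0,"az":0.11,"claw":1},{"x":0,"y":0,"z":0,"ax":0,"ay":0,"az":0.14,"claw":1}]' >/dev/null
python3 to.py .6161 .0592 .0748 1.6894
```

```text
t 14.93 tcp [0.6161 0.0591 0.0766] yaw 1.6892 F [-0.1 -1.   0.6] T [ 0.05 -0.13  0.02] w 0.031 j [ 0.66  0.77 -1.19  1.6   0.74  1.29  1.04]
shift [0.0001 0.     0.0018] turn [ 0.      0.     -0.0001]
t 15.35 tcp [0.6162 0.0591 0.0767] yaw 1.4063 F [ 1.6  0.3 -0.9] T [-0.   -0.43  0.15] w 0.031 j [ 0.64  0.74 -1.15  1.6   0.7   1.27  0.78]
shift [ 0.0001 -0.0001  0.0019] turn [ 1.000e-04  0.000e+00 -1.415e-01]
```

```bash
python3 -m crank '[{"x":0,"y":0,"z":0,"ax":0,"ay":0,"az":0.03,"claw":1},{"x":0,"y":0,"z":0,"ax":0,"ay":0,"az":0.06,"claw":1},{"x":0,"y":0,"z":0,"ax":0,"ay":0,"az":0.09,"claw":1},{"x":0,"y":0,"z":0,"ax":0,"ay":0,"az":0.12,"claw":1},{"x":0,"y":0,"z":0,"ax":0,"ay":0,"az":0.15,"claw":1}]' >/dev/null
python3 to.py 
python3 -m crank '[{"x":0,"y":0,"z":0,"ax":0,"ay":0,"az":0.02,"claw":1},{"x":0,"y":0,"z":0,"ax":0,"ay":0,"az":0.04,"claw":1},{"x":0,"y":0,"z":0,"ax":0,"ay":0,"az":0.06,"claw":1},{"x":0,"y":0,"z":0,"ax":0,"ay":0,"az":0.08,"claw":1},{"x":0,"y":0,"z":0,"ax":0,"ay":0,"az":0.1,"claw":1}]' >/dev/null
python3 to.py
```

```text
t 15.77 tcp [0.6166 0.0588 0.0768] yaw 1.1059 F [ 2.  -0.7  0.1] T [-0.02 -0.64  0.08] w 0.0308 j [ 0.61  0.71 -1.09  1.6   0.66  1.25  0.5 ]
t 16.18 tcp [0.6166 0.0589 0.0768] yaw 0.907 F [ 0.7  0.4 -2.1] T [-0.04 -0.59  0.08] w 0.0308 j [ 0.59  0.69 -1.06  1.6   0.63  1.23  0.32]
```

```bash
python3 -m crank '[{"x":0,"y":0,"z":0,"ax":0,"ay":0,"az":0.02,"claw":1},{"x":0,"y":0,"z":0,"ax":0,"ay":0,"az":0.04,"claw":1},{"x":0,"y":0,"z":0,"ax":0,"ay":0,"az":0.06,"claw":1},{"x":0,"y":0,"z":0,"ax":0,"ay":0,"az":0.08,"claw":1},{"x":0,"y":0,"z":0,"ax":0,"ay":0,"az":0.1,"claw":1}]' >/dev/null
python3 to.py
python3 -m crank '[{"x":0,"y":0,"z":0,"ax":0,"ay":0,"az":0.02,"claw":1},{"x":0,"y":0,"z":0,"ax":0,"ay":0,"az":0.04,"claw":1},{"x":0,"y":0,"z":0,"ax":0,"ay":0,"az":0.06,"claw":1},{"x":0,"y":0,"z":0,"ax":0,"ay":0,"az":0.08,"claw":1},{"x":0,"y":0,"z":0,"ax":0,"ay":0,"az":0.1,"claw":1}]' >/dev/null
python3 to.py
```

```text
t 16.6 tcp [0.6167 0.0588 0.0768] yaw 0.7072 F [ 2.2 -1.3 -0.9] T [-0.12 -0.68  0.06] w 0.0312 j [ 0.57  0.67 -1.02  1.6   0.6   1.22  0.14]
t 17.02 tcp [0.6166 0.0589 0.0768] yaw 0.507 F [ 2.7 -0.5 -0.8] T [-0.04 -0.69 -0.01] w 0.0313 j [ 0.55  0.65 -0.98  1.6   0.57  1.2  -0.04]
```

```bash
python3 -m crank '[{"x":0,"y":0,"z":0,"ax":0,"ay":0,"az":0.02,"claw":1},{"x":0,"y":0,"z":0,"ax":0,"ay":0,"az":0.04,"claw":1},{"x":0,"y":0,"z":0,"ax":0,"ay":0,"az":0.06,"claw":1},{"x":0,"y":0,"z":0,"ax":0,"ay":0,"az":0.08,"claw":1},{"x":0,"y":0,"z":0,"ax":0,"ay":0,"az":0.1,"claw":1}]' >/dev/null
python3 to.py
python3 -m crank '[{"x":0,"y":0,"z":0,"ax":0,"ay":0,"az":0.02,"claw":1},{"x":0,"y":0,"z":0,"ax":0,"ay":0,"az":0.04,"claw":1},{"x":0,"y":0,"z":0,"ax":0,"ay":0,"az":0.06,"claw":1},{"x":0,"y":0,"z":0,"ax":0,"ay":0,"az":0.08,"claw":1},{"x":0,"y":0,"z":0,"ax":0,"ay":0,"az":0.1,"claw":1}]' >/dev/null
python3 to.py; python3 -c "
from h import *; import pickle
b=shot('side'); pickle.dump(b,open('c3.pkl','wb'))
b0=pickle.load(open('c2.pkl','rb'))[1]
f=lambda c:cv2.resize(c['color'][150:200,225:290],(780,300)[:1]+(290,),interpolation=2)
d=cv2.absdiff(b['color'],b0['color'])[165:190,255:285].max(2); print(d.max(), d.mean())
cv2.imwrite('pics/h3.png',np.vstack([f(b0),f(b)]))"
```

```text
t 17.43 tcp [0.6165 0.0591 0.0767] yaw 0.3071 F [ 1.5 -0.2 -2. ] T [ 0.03 -0.56  0.  ] w 0.0314 j [ 0.53  0.63 -0.95  1.6   0.54  1.19 -0.23]
t 17.85 tcp [0.6164 0.0592 0.0767] yaw 0.1074 F [ 0.7 -0.  -1.6] T [ 0.04 -0.43 -0.01] w 0.031 j [ 0.51  0.61 -0.91  1.6   0.51  1.18 -0.41]
50 9.504
```

View pics/h3.png

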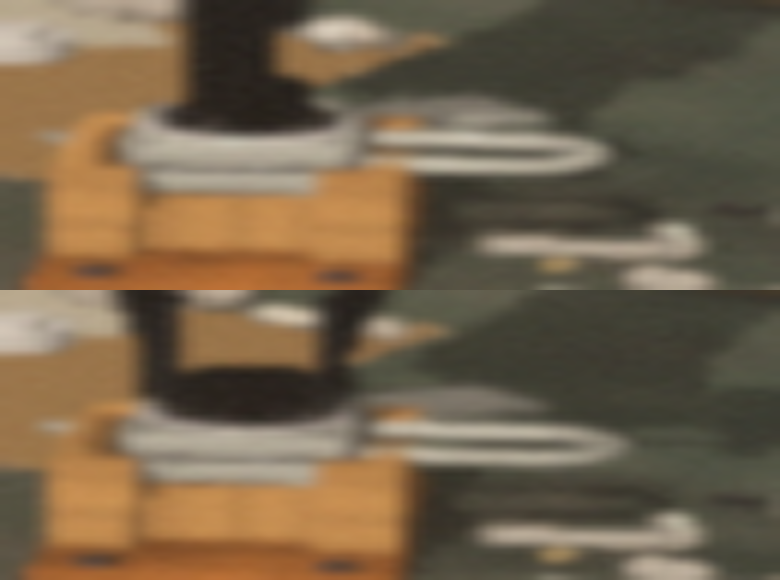

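The shackle tip moved about 1.5 px, roughly 4 mm, so it may have jumped. I'll measure that below one pixel.

```bash
cat > sh.py <<'E'
from h import *; import pickle
def tip(b,b0):
    # subpixel shift of shackle bow template against the locked picture; and case patch
    o=[]
    for (r0,r1,c0,c1) in ((168,183,264,281),(170,186,236,252)):
        t=b0["color"][r0:r1,c0:c1]; K=8
        t=cv2.resize(t,None,fx=K,fy=K,interpolation=2); s=cv2.resize(b["color"][r0-4:r1+4,c0-8:c1+12],None,fx=K,fy=K,interpolation=2)
        m=cv2.matchTemplate(s,t,cv2.TM_CCOEFF_NORMED); _,v,_,l=cv2.minMaxLoc(m); o.append(((l[0]/K-8,l[1]/K-4),round(v,3)))
    return o
if __name__=="__main__":
    b0=pickle.load(open("c2.pkl","rb"))[1]; b=shot("side")
    w=.119; d=np.array([-np.cos(w),-np.sin(w),0]); p=np.array([.6162,.0591,.053])+.086*d
    print(tip(b,b0),"px/mm",((proj(b,p+.01*d)-proj(b,p))/10).round(3)); cv2.imwrite("pics/sh_%.2f.png"%r.read_state()["time"],b["color"])
E
python3 sh.py
```

```text
[((1.25, 0.375), 0.922), ((0.0, 0.125), 0.986)] px/mm [0.352 0.016]
```

It measures about 3.6 mm, which suggests the true notch. I'll let go of the dial and measure again: a jumped shackle should read about 9 mm.

```bash
python3 -m crank '[{"x":0,"y":0,"z":0,"ax":0,"ay":0,"az":0,"claw":1},{"x":0,"y":0,"z":0,"ax":0,"ay":0,"az":0,"claw":-0.2},{"x":0,"y":0,"z":0,"ax":0,"ay":0,"az":0,"claw":-0.2},{"x":0,"y":0,"z":0,"ax":0,"ay":0,"az":0,"claw":-0.2},{"x":0,"y":0,"z":0,"ax":0,"ay":0,"az":0,"claw":-0.2}]' >/dev/null
python3 to.py; python3 sh.py
```

```text
t 18.37 tcp [0.6161 0.059  0.0766] yaw 0.1095 F [ 0.6 -0.4  0.1] T [-0.03 -0.06  0.02] w 0.0482 j [ 0.51  0.61 -0.91  1.6   0.51  1.18 -0.41]
[((2.25, 0.375), 0.912), ((0.0, 0.125), 0.983)] px/mm [0.352 0.016]
```

```bash
python3 -c "
from h import *; import pickle,glob
b0=pickle.load(open('c2.pkl','rb'))[1]['color']; b1=pickle.load(open('c3.pkl','rb'))['color']; b2=cv2.imread(sorted(glob.glob('pics/sh_*'))[-1])
cv2.imwrite('pics/h4.png',np.vstack([cv2.resize(c[164:186,230:290],(540,198),interpolation=2) for c in(b0,b1,b2)]))
for c in (b0,b1,b2): print(c[173:179,270:284].max(2).max(0))"
```

```text
[177 171 169 170 157 121  80  80  83  84  85  84  86  85]
[179 169 162 156 151 142 130 100  87  85  83  83  83  82]
[187 184 178 169 161 150 142 125  95  84  85  81  82  81]
```

View pics/h4.png

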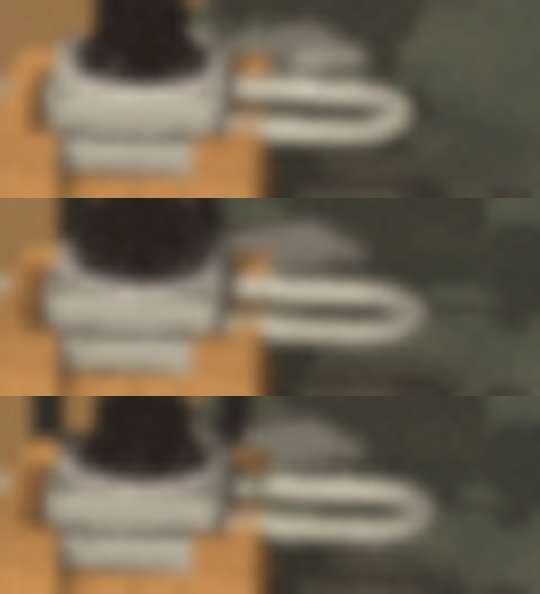

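The tip edge sits at 275.2 px locked, 276.5 while pressed and 277.4 after release. The further move on easing confirms the true notch. Next I'll rise, turn the jaws back across the lock and go over the shackle legs.

```bash
python3 -m crank '[{"x":0,"y":0,"z":-0.01,"ax":0,"ay":0,"az":0,"claw":-1},{"x":0,"y":0,"z":-0.025,"ax":0,"ay":0,"az":0,"claw":-1},{"x":0,"y":0,"z":-0.04,"ax":0,"ay":0,"az":0,"claw":-1},{"x":0,"y":0,"z":-0.05,"ax":0,"ay":0,"az":0,"claw":-1},{"x":0,"y":0,"z":-0.054,"ax":0,"ay":0,"az":0,"claw":-1}]' >/dev/null
python3 -m crank '[{"x":0,"y":0,"z":0,"ax":0,"ay":0,"az":-0.055,"claw":-1},{"x":0,"y":0,"z":0,"ax":0,"ay":0,"az":-0.11,"claw":-1},{"x":0,"y":0,"z":0,"ax":0,"ay":0,"az":-0.165,"claw":-1},{"x":0,"y":0,"z":0,"ax":0,"ay":0,"az":-0.22,"claw":-1},{"x":0,"y":0,"z":0,"ax":0,"ay":0,"az":-0.275,"claw":-1}]' >/dev/null
python3 -m crank '[{"x":0,"y":0,"z":0,"ax":0,"ay":0,"az":-0.055,"claw":-1},{"x":0,"y":0,"z":0,"ax":0,"ay":0,"az":-0.11,"claw":-1},{"x":0,"y":0,"z":0,"ax":0,"ay":0,"az":-0.165,"claw":-1},{"x":0,"y":0,"z":0,"ax":0,"ay":0,"az":-0.22,"claw":-1},{"x":0,"y":0,"z":0,"ax":0,"ay":0,"az":-0.275,"claw":-1}]' >/dev/null
python3 to.py .5566 .052 .13 1.6894
```

```text
t 19.67 tcp [0.6162 0.0589 0.131 ] yaw 1.2145 F [ 0.3  0.1 -0.1] T [ 0.07 -0.16  0.03] w 0.0868 j [ 0.64  0.67 -1.15  1.55  0.62  1.33  0.64]
shift [-0.0273 -0.0534  0.0009] turn [ 1.000e-04  1.000e-04 -2.375e-01]
```

```bash
python3 -m crank '[{"x":-0.0055,"y":-0.011,"z":0,"ax":0,"ay":0,"az":-0.05,"claw":-1},{"x":-0.011,"y":-0.022,"z":0,"ax":0,"ay":0,"az":-0.1,"claw":-1},{"x":-0.0165,"y":-0.033,"z":0,"ax":0,"ay":0,"az":-0.15,"claw":-1},{"x":-0.022,"y":-0.044,"z":0,"ax":0,"ay":0,"az":-0.2,"claw":-1},{"x":-0.0273,"y":-0.0534,"z":0.001,"ax":0,"ay":0,"az":-0.2375,"claw":-1}]' >/dev/null
python3 -m crank '[{"x":0,"y":0,"z":0,"ax":0,"ay":0,"az":0,"claw":-1},{"x":0,"y":0,"z":0.01,"ax":0,"ay":0,"az":0,"claw":-1},{"x":0,"y":0,"z":0.025,"ax":0,"ay":0,"az":0,"claw":-1},{"x":0,"y":0,"z":0.04,"ax":0,"ay":0,"az":0,"claw":-1},{"x":0,"y":0,"z":0.05,"ax":0,"ay":0,"az":0,"claw":-1}]' >/dev/null
python3 -m crank '[{"x":0,"y":0,"z":0,"ax":0,"ay":0,"az":0,"claw":-1},{"x":0,"y":0,"z":0,"ax":0,"ay":0,"az":0,"claw":-1},{"x":0,"y":0,"z":0,"ax":0,"ay":0,"az":0,"claw":-1},{"x":0,"y":0,"z":0,"ax":0,"ay":0,"az":0,"claw":-1},{"x":0,"y":0,"z":0,"ax":0,"ay":0,"az":0,"claw":-1}]' >/dev/null
python3 to.py .5566 .052 .036 1.6894
```

```text
t 20.92 tcp [0.5569 0.0526 0.0802] yaw 1.6841 F [ 0.4 -0.3 -0.6] T [ 0.12 -0.14  0.01] w 0.0867 j [ 0.78  0.68 -1.26  1.75  0.68  1.23  1.02]
shift [-0.0005 -0.0004  0.0442] turn [ 0.0005  0.0001 -0.0027]
```

```bash
python3 -m crank '[{"x":0,"y":0,"z":0.01,"ax":0,"ay":0,"az":-0.003,"claw":-1},{"x":0,"y":0,"z":0.02,"ax":0,"ay":0,"az":-0.003,"claw":-1},{"x":0,"y":0,"z":0.03,"ax":0,"ay":0,"az":-0.003,"claw":-1},{"x":0,"y":0,"z":0.038,"ax":0,"ay":0,"az":-0.003,"claw":-1},{"x":-0.0005,"y":0,"z":0.044,"ax":0,"ay":0,"az":-0.003,"claw":-1}]' >/dev/null
python3 -m crank '[{"x":0,"y":0,"z":0,"ax":0,"ay":0,"az":0,"claw":-0.4},{"x":0,"y":0,"z":0,"ax":0,"ay":0,"az":0,"claw":1},{"x":0,"y":0,"z":0,"ax":0,"ay":0,"az":0,"claw":1},{"x":0,"y":0,"z":0,"ax":0,"ay":0,"az":0,"claw":1},{"x":0,"y":0,"z":0,"ax":0,"ay":0,"az":0,"claw":1}]' 25 >/dev/null
python3 to.py .5566 .052 .036 1.6894
python3 -m crank '[{"x":0,"y":0,"z":0,"ax":0,"ay":0,"az":0,"claw":1},{"x":0,"y":0,"z":0,"ax":0,"ay":0,"az":0,"claw":1},{"x":0,"y":0,"z":0,"ax":0,"ay":0,"az":0,"claw":1},{"x":0,"y":-0.001,"z":0,"ax":0,"ay":0,"az":0,"claw":1},{"x":0,"y":-0.002,"z":0,"ax":0,"ay":0,"az":0,"claw":1}]' >/dev/null
python3 to.py .5566 .052 .036 1.6894
```

```text
t 21.75 tcp [0.5568 0.052  0.0361] yaw 1.6901 F [-0.6 -0.7  0.2] T [ 0.12 -0.12 -0.02] w 0.0615 j [ 0.75  0.72 -1.21  1.79  0.74  1.17  1.  ]
shift [ 0.     -0.0002  0.0001] turn [0.0003 0.0001 0.0004]
t 22.17 tcp [0.5547 0.0517 0.0358] yaw 1.6901 F [ 1.2 -0.9  0.6] T [ 0.03 -0.31  0.01] w 0.0431 j [ 0.75  0.72 -1.21  1.79  0.74  1.17  1.  ]
shift [ 0.0001  0.0019 -0.0002] turn [0.0002 0.     0.0004]
```

```bash
python3 -m crank '[{"x":0,"y":-0.0015,"z":0,"ax":0,"ay":0,"az":0,"claw":1},{"x":0,"y":-0.003,"z":0,"ax":0,"ay":0,"az":0,"claw":1},{"x":0,"y":-0.0045,"z":0,"ax":0,"ay":0,"az":0,"claw":1},{"x":0,"y":-0.006,"z":0,"ax":0,"ay":0,"az":0,"claw":1},{"x":0,"y":-0.007,"z":0,"ax":0,"ay":0,"az":0,"claw":1}]' >/dev/null
python3 to.py
python3 -m crank '[{"x":0,"y":-0.001,"z":0,"ax":0,"ay":0,"az":0,"claw":1},{"x":0,"y":-0.002,"z":0,"ax":0,"ay":0,"az":0,"claw":1},{"x":0,"y":-0.003,"z":0,"ax":0,"ay":0,"az":0,"claw":1},{"x":0,"y":-0.003,"z":0,"ax":0,"ay":0,"az":0,"claw":1},{"x":0,"y":-0.003,"z":0,"ax":0,"ay":0,"az":0,"claw":1}]' >/dev/null
python3 to.py; python3 sh.py
```

```text
t 22.58 tcp [0.5478 0.0508 0.0358] yaw 1.6901 F [ 3.  -0.5 -0.8] T [ 0.1  -0.77 -0.01] w 0.0429 j [ 0.77  0.71 -1.22  1.81  0.73  1.16  0.99]
t 23.0 tcp [0.5447 0.0504 0.0357] yaw 1.6901 F [ 3.7 -0.3 -0.1] T [ 0.03 -0.92  0.01] w 0.043 j [ 0.77  0.71 -1.22  1.82  0.73  1.16  0.99]
[((-6.375, -0.25), 0.698), ((0.125, 0.125), 0.993)] px/mm [0.352 0.016]
```

```bash
python3 -m crank '[{"x":0,"y":-0.0005,"z":0,"ax":0,"ay":0,"az":0,"claw":1},{"x":0,"y":-0.001,"z":0,"ax":0,"ay":0,"az":0,"claw":1},{"x":0,"y":-0.001,"z":0,"ax":0,"ay":0,"az":0,"claw":1},{"x":0,"y":-0.001,"z":0,"ax":0,"ay":0,"az":0,"claw":1},{"x":0,"y":-0.001,"z":0,"ax":0,"ay":0,"az":0,"claw":1}]' >/dev/null
python3 to.py
python3 -m crank '[{"x":0,"y":-0.0005,"z":0,"ax":0,"ay":0,"az":0,"claw":1},{"x":0,"y":-0.001,"z":0,"ax":0,"ay":0,"az":0,"claw":1},{"x":0,"y":-0.001,"z":0,"ax":0,"ay":0,"az":0,"claw":1},{"x":0,"y":-0.001,"z":0,"ax":0,"ay":0,"az":0,"claw":1},{"x":0,"y":-0.001,"z":0,"ax":0,"ay":0,"az":0,"claw":1}]' >/dev/null
python3 to.py
```

```text
t 23.47 tcp [0.5445 0.0503 0.0358] yaw 1.69 F [ 6.6 -0.2 -2.9] T [-0.01 -1.7   0.12] w 0.0428 j [ 0.77  0.71 -1.22  1.82  0.73  1.16  0.99]
t 23.88 tcp [0.5444 0.0503 0.0361] yaw 1.69 F [11.9  0.9 -3.9] T [ 0.16 -2.63  0.19] w 0.0429 j [ 0.78  0.71 -1.22  1.82  0.73  1.15  0.99]
```

The force rose to 12 N with no further motion, so the shackle is at its stop after about 12.4 mm of travel. I'll release and go back over the case.

```bash
python3 -m crank '[{"x":0,"y":0.001,"z":0,"ax":0,"ay":0,"az":0,"claw":1},{"x":0,"y":0.002,"z":0,"ax":0,"ay":0,"az":0,"claw":-1},{"x":0,"y":0.002,"z":0,"ax":0,"ay":0,"az":0,"claw":-1},{"x":0,"y":0.002,"z":0,"ax":0,"ay":0,"az":0,"claw":-1},{"x":0,"y":0.002,"z":0,"ax":0,"ay":0,"az":0,"claw":-1}]' >/dev/null
python3 -m crank '[{"x":0,"y":0,"z":-0.01,"ax":0,"ay":0,"az":0,"claw":-1},{"x":0,"y":0,"z":-0.03,"ax":0,"ay":0,"az":0,"claw":-1},{"x":0,"y":0,"z":-0.055,"ax":0,"ay":0,"az":0,"claw":-1},{"x":0,"y":0,"z":-0.08,"ax":0,"ay":0,"az":0,"claw":-1},{"x":0,"y":0,"z":-0.09,"ax":0,"ay":0,"az":0,"claw":-1}]' >/dev/null
python3 -m crank '[{"x":0,"y":0.01,"z":0,"ax":0,"ay":0,"az":0,"claw":-1},{"x":0,"y":0.03,"z":0,"ax":0,"ay":0,"az":0,"claw":-1},{"x":0,"y":0.05,"z":0,"ax":0,"ay":0,"az":0,"claw":-1},{"x":0,"y":0.064,"z":0,"ax":0,"ay":0,"az":0,"claw":-1},{"x":0,"y":0.07,"z":0,"ax":0,"ay":0,"az":0,"claw":-1}]' >/dev/null
python3 -m crank '[{"x":0,"y":0,"z":0,"ax":0,"ay":0,"az":0,"claw":-1},{"x":0,"y":0,"z":0,"ax":0,"ay":0,"az":0,"claw":-1},{"x":0,"y":0,"z":0,"ax":0,"ay":0,"az":0,"claw":-1},{"x":0,"y":0,"z":0,"ax":0,"ay":0,"az":0,"claw":-1},{"x":0,"y":0,"z":0,"ax":0,"ay":0,"az":0,"claw":-1}]' >/dev/null
python3 to.py .6155 .059 .044 1.6894;  python3 -c "
from h import *; import pickle
b=shot('side'); b0=pickle.load(open('c2.pkl','rb'))[1]
cv2.imwrite('pics/h5.png',np.vstack([cv2.resize(c['color'][155:195,225:290],(650,280),interpolation=2) for c in (b0,b)]))"
```

```text
t 25.55 tcp [0.6137 0.0586 0.1258] yaw 1.6902 F [ 0.  -0.1  0.1] T [ 0.16 -0.17 -0.07] w 0.087 j [ 0.68  0.72 -1.23  1.56  0.69  1.36  1.07]
shift [0.0002 0.0018 0.0818] turn [-0.      0.0003  0.0004]
```

View pics/h5.png

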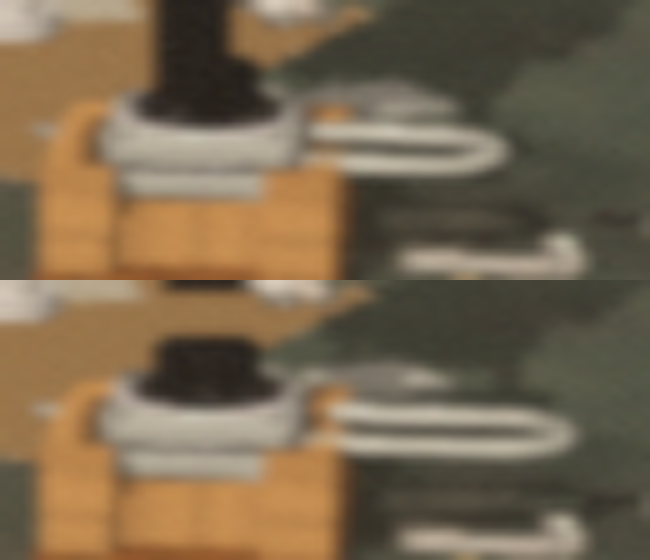

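The bow tip moved from about 510 to 577 in the crop, or 6.7 px and roughly 19 mm. The shackle is fully out and the case is still seated. Now descend and grip the case.

```bash
python3 -m crank '[{"x":0,"y":0.001,"z":0.015,"ax":0,"ay":0,"az":0,"claw":-1},{"x":0,"y":0.0015,"z":0.03,"ax":0,"ay":0,"az":0,"claw":-1},{"x":0,"y":0.0018,"z":0.045,"ax":0,"ay":0,"az":0,"claw":-1},{"x":0,"y":0.0018,"z":0.058,"ax":0,"ay":0,"az":0,"claw":-1},{"x":0,"y":0.0018,"z":0.066,"ax":0,"ay":0,"az":0,"claw":-1}]' >/dev/null
python3 -m crank '[{"x":0,"y":0,"z":0.005,"ax":0,"ay":0,"az":0,"claw":-1},{"x":0,"y":0,"z":0.01,"ax":0,"ay":0,"az":0,"claw":-1},{"x":0,"y":0,"z":0.014,"ax":0,"ay":0,"az":0,"claw":-1},{"x":0,"y":0,"z":0.016,"ax":0,"ay":0,"az":0,"claw":-1},{"x":0,"y":0,"z":0.016,"ax":0,"ay":0,"az":0,"claw":-1}]' >/dev/null
python3 to.py .6155 .059 .0436 1.6894
python3 -m crank '[{"x":0,"y":0,"z":0,"ax":0,"ay":0,"az":0,"claw":1},{"x":0,"y":0,"z":0,"ax":0,"ay":0,"az":0,"claw":1},{"x":0,"y":0,"z":0,"ax":0,"ay":0,"az":0,"claw":1},{"x":0,"y":0,"z":0,"ax":0,"ay":0,"az":0,"claw":1},{"x":0,"y":0,"z":0,"ax":0,"ay":0,"az":0,"claw":1}]' 40 >/dev/null
python3 -m crank '[{"x":0,"y":0,"z":0,"ax":0,"ay":0,"az":0,"claw":1},{"x":0,"y":0,"z":0,"ax":0,"ay":0,"az":0,"claw":1},{"x":0,"y":0,"z":-0.002,"ax":0,"ay":0,"az":0,"claw":1},{"x":0,"y":0,"z":-0.004,"ax":0,"ay":0,"az":0,"claw":1},{"x":0,"y":0,"z":-0.007,"ax":0,"ay":0,"az":0,"claw":1}]' >/dev/null
python3 to.py
```

```text
t 26.43 tcp [0.616  0.0591 0.0435] yaw 1.6902 F [0.2 0.  0.4] T [ 0.14 -0.13  0.  ] w 0.0872 j [ 0.64  0.8  -1.15  1.62  0.77  1.24  1.02]
shift [-0.     -0.0005 -0.0001] turn [0.     0.     0.0004]
t 27.27 tcp [0.616  0.0589 0.0504] yaw 1.6901 F [ 3.7  0.2 -5. ] T [ 0.16 -0.86  0.09] w 0.0599 j [ 0.65  0.8  -1.16  1.62  0.76  1.25  1.03]
```

```bash
python3 -m crank '[{"x":0,"y":0,"z":-0.004,"ax":0,"ay":0,"az":0,"claw":1},{"x":0,"y":0,"z":-0.009,"ax":0,"ay":0,"az":0,"claw":1},{"x":0,"y":0,"z":-0.015,"ax":0,"ay":0,"az":0,"claw":1},{"x":0,"y":0,"z":-0.022,"ax":0,"ay":0,"az":0,"claw":1},{"x":0,"y":0,"z":-0.03,"ax":0,"ay":0,"az":0,"claw":1}]' >/dev/null
python3 to.py
python3 -m crank '[{"x":0,"y":0,"z":-0.01,"ax":0,"ay":0,"az":0,"claw":1},{"x":0,"y":0,"z":-0.025,"ax":0,"ay":0,"az":0,"claw":1},{"x":0,"y":0,"z":-0.04,"ax":0,"ay":0,"az":0,"claw":1},{"x":0,"y":0,"z":-0.055,"ax":0,"ay":0,"az":0,"claw":1},{"x":0,"y":0,"z":-0.07,"ax":0,"ay":0,"az":0,"claw":1}]' >/dev/null
python3 -m crank '[{"x":0,"y":0,"z":-0.015,"ax":0,"ay":0,"az":0,"claw":1},{"x":0,"y":0,"z":-0.03,"ax":0,"ay":0,"az":0,"claw":1},{"x":0,"y":0,"z":-0.042,"ax":0,"ay":0,"az":0,"claw":1},{"x":0,"y":0,"z":-0.05,"ax":0,"ay":0,"az":0,"claw":1},{"x":0,"y":0,"z":-0.05,"ax":0,"ay":0,"az":0,"claw":1}]' >/dev/null
python3 -m crank '[{"x":0,"y":0,"z":0,"ax":0,"ay":0,"az":0,"claw":1},{"x":0,"y":0,"z":0,"ax":0,"ay":0,"az":0,"claw":1},{"x":0,"y":0,"z":0,"ax":0,"ay":0,"az":0,"claw":1},{"x":0,"y":0,"z":0,"ax":0,"ay":0,"az":0,"claw":1},{"x":0,"y":0,"z":0,"ax":0,"ay":0,"az":0,"claw":1}]' >/dev/null
python3 -m crank '[{"x":0,"y":0,"z":0,"ax":0,"ay":0,"az":0,"claw":1},{"x":0,"y":0,"z":0,"ax":0,"ay":0,"az":0,"claw":1},{"x":0,"y":0,"z":0,"ax":0,"ay":0,"az":0,"claw":1},{"x":0,"y":0,"z":0,"ax":0,"ay":0,"az":0,"claw":1},{"x":0,"y":0,"z":0,"ax":0,"ay":0,"az":0,"claw":1}]' >/dev/null
python3 to.py; python3 -c "
from h import *
a=shot('top')['color'];b=shot('side')['color']
cv2.imwrite('pics/h6.png',np.hstack([cv2.resize(a[110:250,190:400],(480,320),interpolation=2),cv2.resize(b[80:220,150:290],(320,320),interpolation=2)]))"
```

```text
t 27.68 tcp [0.6156 0.0591 0.0813] yaw 1.6904 F [-0.2  0.5 -2.5] T [ 0.12 -0.15  0.02] w 0.0598 j [ 0.66  0.76 -1.19  1.59  0.73  1.29  1.05]
t 29.35 tcp [0.6159 0.0591 0.2007] yaw 1.6902 F [ 0.6  0.1 -3.1] T [ 0.17 -0.16 -0.  ] w 0.0597 j [ 0.69  0.66 -1.28  1.46  0.63  1.48  1.11]
```

View pics/h6.png

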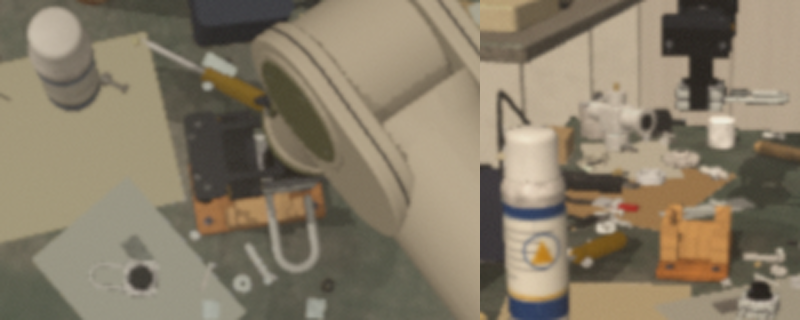

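The open lock hangs level above the cradle, its underside at about z = 0.197 with the shackle out. The can and screwdriver look undisturbed, and the hasp end in view does too. Handing in.

```bash
python3 -c "
from bench import r, close_job
s=r.read_state(); print(s['width'],abs(s['joint_vel']).max()); print(close_job())"
```

```text
0.059547148602401186 0.001928579605447167
the job is handed in; nothing more can be done
None
```

The padlock is open, and I handed the job in with the arm holding it still above the cradle, at about 29 s of the 72 s allowed. No verdict was reported.

- **Seating:** I set the lock in the cradle, and it touched the floor at the expected height. After letting go, the fingers were fully open with no force on them, and the picture showed the lock flat with the shackle through the slot.
- **Dial:** I turned it about 1.58 rad clockwise. The shackle tip then stood about 4 mm further out than when locked, and about 6.3 mm after I let go of the dial.
- **Pull:** The shackle slid at about 3.7 N until it stopped dead at 12 N, after about 12 mm of travel. The picture then showed it about 19 mm out, with the case still in the pocket.
- **Final hold:** The grip is 59.5 mm wide on the case and carries about 3 N of weight. The underside is about 0.197 m above the bench and the joints are practically still.

**Checks that disagreed or were incomplete:**
- The two jump readings are below the nominal 5 and 9 mm. The shackle may already have stood 1–2 mm out, but I did not confirm that.
- The wrist torque read near zero late in the turn, although a blocked dial should have shown more. I judged the notch from the shackle moving again when released.
- An automatic match of the shackle tip failed while the fingers were on it during the pull. I relied on the force and the later picture instead.
- The can and screwdriver look undisturbed in the last picture. I could see only part of the hasp, and did not measure any of the three again.

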